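# Set out the stacked drip coffee maker

### The job

The one-cup steel drip coffee maker is stored as a tower on its mug. Take it apart from the top down, one piece at a time, and set it out ready for brewing, every piece upright in the middle of its own place: the red-handled press on the black-and-white striped coaster, then the black-sleeved filter chamber inside the upturned steel lid where it will be filled, then the flat steel spreader plate on the tile trivet, and last the mug on the round wooden coaster. Tip nothing over and leave the white jar with the wooden top where it stands.

Things in the scene. Friction and masses are not known exactly. Their poses are not given: they have to be found in the camera images.
- press_grip (a point): Press, top of the tower: copper disc (44 mm across, 4 thick) on a stem, 82 mm tall in all, with a round red handle 12 mm across, from 52 to 82 mm above the disc's underside. This point: on its axis 66 mm above that underside, in the handle. z up. At the start the disc stands loose in the chamber (bore 50 mm), 42 mm below its rim: lift it straight up 50 mm to clear. 0.09 kg.
- chamber_center (a point): Filter chamber: upright open steel tube with a black sleeve, 57 mm across, 60 mm tall, 0.13 kg. This point: its centre, 30 mm above its lower edge; z up. Grip it across the outside. At the start it stands on the flange of the spreader plate, over the plate's boss, which reaches 15 mm up into it with 3 mm clearance: lift straight up.
- spreader_boss (a point): Spreader plate: round steel flange 100 mm across, 3 thick; on it a round boss 44 mm across, 15 tall; below it a round foot 58 mm across, 6 deep; 0.11 kg. This point: on its axis, half-way up the boss, 16.5 mm above the foot's underside, 7.5 above the flange; z up. Flange lies on the mug's rim, foot inside. Grip the boss (under the chamber at the start) from above, tips just above the flange.
- mug_center (a point): Cream china mug, red inside, under the tower: body 84 mm across, 90 tall, 0.25 kg. This point: centre of the body, 45 mm above its underside; z up. At the rim the outside is 40 mm and the inside 33 to 37 mm from the axis; 25 mm lower 42 and 30 to 34. Handle to -y of this frame, out to 70 mm from the axis. Take it by the wall at the rim, one finger inside, or by the handle.
- striped_coaster_top (a point): Square coaster with black and white stripes, 95 x 95 x 4 mm, fixed: place of the press. This point: centre of its top. All places, tower and jar stand on one bamboo board (top 22 mm above the worktop), at least 140 mm apart centre to centre, in any arrangement.
- steel_lid_floor (a point): The maker's steel lid, upturned: a shallow round dish 82 mm across, rim 8 mm high, fixed: place of the chamber, which stands on the flat floor (72 mm across) inside the rim. This point: centre of that floor, 3 mm above the board.
- tile_trivet_top (a point): Rectangular cream tile trivet, 122 x 150 x 11 mm, fixed: place of the spreader plate. This point: centre of its top.
- wood_coaster_top (a point): Round brown wooden coaster, 100 mm across, 12 mm thick, fixed: place of the mug. This point: centre of its top.
- sugar_jar_center (a point): Bystander to leave alone: white straight-sided jar with a wooden top, 56 mm across, 129 mm tall, standing loose on the board. This point: its centre, half-way up. Round about, to keep clear of: tap (spout swung away to the left), washing-up bottle, kettle, caddy, jars, plates.

How it is judged:
On the way, in this order (a step that is already met when the one before it is completed fails the run):
1. the press stands on the striped coaster, while the chamber is still on the tower (horizontal distance between press_grip and striped_coaster_top below 0.015 m and z of press_grip in the frame of striped_coaster_top between 0.06 and 0.072 m and angle between press_grip's own z axis and vertical below 0.12 rad and horizontal distance between chamber_center and mug_center below 0.012 m and z of chamber_center in the frame of spreader_boss below 0.03 m and contact force between the fingers and press below 0.05 N), for 0.2 s.
2. the chamber stands in the upturned lid, while the spreader plate is still on the mug (horizontal distance between chamber_center and steel_lid_floor below 0.013 m and z of chamber_center in the frame of steel_lid_floor between 0.024 and 0.036 m and angle between chamber_center's own z axis and vertical below 0.12 rad and horizontal distance between spreader_boss and mug_center below 0.012 m and contact force between the fingers and chamber below 0.05 N), for 0.2 s.
3. the spreader plate lies on the tile trivet (horizontal distance between spreader_boss and tile_trivet_top below 0.015 m and z of spreader_boss in the frame of tile_trivet_top between 0.0105 and 0.0225 m and angle between spreader_boss's own z axis and vertical below 0.12 rad and contact force between the fingers and spreader below 0.05 N), for 0.2 s.
4. the mug stands on the wooden coaster (horizontal distance between mug_center and wood_coaster_top below 0.015 m and z of mug_center in the frame of wood_coaster_top between 0.039 and 0.051 m and angle between mug_center's own z axis and vertical below 0.12 rad and contact force between the fingers and mug below 0.05 N), for 0.2 s.
At the end, for the whole second after the job is handed in: Press on striped coaster, plate on trivet, mug on wooden coaster (each within 15 mm of the middle), chamber on the floor of the upturned lid (within 13 mm); each upright within 0.12 rad, within 6 mm of its resting height, released and at rest (horizontal distance between press_grip and striped_coaster_top below 0.015 m and z of press_grip in the frame of striped_coaster_top between 0.06 and 0.072 m and angle between each of press_grip, chamber_center, spreader_boss, mug_center's own z axis and vertical below 0.12 rad and horizontal distance between chamber_center and steel_lid_floor below 0.013 m and z of chamber_center in the frame of steel_lid_floor between 0.024 and 0.036 m and horizontal distance between spreader_boss and tile_trivet_top below 0.015 m and z of spreader_boss in the frame of tile_trivet_top between 0.0105 and 0.0225 m and horizontal distance between mug_center and wood_coaster_top below 0.015 m and z of mug_center in the frame of wood_coaster_top between 0.039 and 0.051 m and linear speed of each of press, chamber, spreader, mug below 0.02 m/s and angular speed of each of press, chamber, spreader, mug below 0.2 rad/s); the robot touches nothing.
It fails at once if the white jar is pushed by more than 25 mm or tipped (distance of sugar_jar_center from where it was at the start of the episode above 0.025 m or angle between sugar_jar_center's own z axis and vertical above 0.4 rad).
It fails at once if the press, chamber, plate or mug is tipped over (angle between any of press_grip, chamber_center, spreader_boss, mug_center's own z axis and vertical above 0.7 rad).
It also fails if it takes over 109 s, if anything falls off the work surface, if the arm or the gripper's body presses on something with over 40 N, if the wrist force passes 120 N, or if a joint passes its speed limit or range.

### The arm

A 6-joint arm with a two-finger parallel gripper is mounted at the origin on a cart in front of the work surface, level with it; the furniture and walls round the work are solid. World frame = base frame: x ahead of the robot, y to its left, z up, the work surface at z = 0. Lengths are in m, angles in rad, forces in N, time in s.
With the tool pointing down it reaches from about 0.3 to 0.875 m from the base axis. Payload 6.4 kg.
Tool frame: the origin (TCP) lies between the finger pads; the fingertips stand 19 mm ahead of it and the grasp point (between the pads) is the TCP; z points along the fingers, y is the line along which they close (so a half turn about z gives the same grasp; the last joint's range is limited). The gripper opens to 88 mm and grips with 3 to 60 N. Pads are 18 mm wide; open, the fingers measure 123 mm over their backs; the gripper's body (75 mm by 187 mm) begins 45 mm behind the grasp point.
Start: joints at [-1.363, 0.181, 1.607, -0, 1.354, -0.206], TCP at [0.231, -0.526, 0.258] pointing down, gripper open.
Joint ranges: [-2.99, 2.99], [-0.89, 2.07], [0.3, 2.58], [-1.14, 4.28], [0, 2.63], [-3.12, 3.12]. Speed limits (rad/s): [2.57, 2.57, 3.01, 3.14, 3.14, 3.14].

### API

Orientations are given as a unit quaternion [w, x, y, z].
In Python, from plant import manip, eyes gives the robot as it stands.
- The arm moves only by the tool send_rows, never from a script. Its arguments are lists of equal length, an entry for each row: "translation": the shift along the tool's x, y, z in m, a list of three; "delta_rot": the turn, a rotation vector about the tool's x, y, z in degrees, a list of three. A call has exactly 10 rows; each row is the pose to reach, as a shift and turn from the pose commanded when the call began, along the tool's axes at that moment; what a row does not reach only later rows make up. A row lasts 1/12 s, in which the tool goes at most 41.7 mm and 7.16 degrees, less where a joint would pass 70% of its speed; a pose out of reach is approached as far as the arm can. A call with a gripper value outside its range is refused whole. "hand" is the gripper command: -1 is shut, 1 is fully open, values between are in proportion, set as the call begins (left out, the last holds). The fingers move at their own pace and stop on an object; "force" is the grip in N (left out, the last holds). Time passes only in rows, so rows that repeat a pose let the fingers close, or fill a call up. It gives the time, the measured TCP pose, the force, the opening and the grip force at its end, in the units of the state.
- manip.state(): the state, without advancing time (a new reading comes with each control period).
- eyes.read_camera(name): name is "scene" or "top" or "wrist"; returns the picture (420x560x3 uint8, red, green, blue); there is no depth.
- eyes.camera_model(name): a dict with "mtx" (3x3 intrinsics, pixels), "k1" (the pictures are not rectified: a ray, as slopes to the right and down, at radius r is drawn at 1 + k1 r^2 times it, then the intrinsics apply), "extrinsics" (4x4, takes a point from camera to world coordinates). Camera axes: x right, y up, looking along -z (the intrinsics and any distortion apply to the point x, -y, -z); pixel columns grow to the right and rows downward; lengths in m; the calibration is good to about 2 mm. A picture is of the moment at which its call begins: read the wrist's pose just before it. camera_model takes no time and is no camera call; for the wrist camera it gives the pose at the moment of the call.
- manip.close_job(): hands the job in; it is judged then, once.
Trained networks look in the newest picture that a camera, given by its name, has taken for a name from the list of things; names that differ only in an ending like _2 or _b are one class to them, and where a whole thing is asked for, a point or a joint stands for the part that bears it (a point fixed in the world has none). Each returns a list of dicts, best first, with "conf" (0 to 1); they miss things now and then, are a little off and sometimes report something else, mostly with a low value. They report only what shows in the picture. A call takes as long as a camera call.
- eyes.outline_of(camera, name): "mask" (420x560 bool, what is visible of it) and "location" ([column, row] in pixels, amid what is visible of it).
- eyes.mark_of(camera, name): "location" ([column, row] in pixels: a listed point, or the origin of a listed thing).
The state is a dict: "time": time; "qpos": joint angles; "joint_velocities": joint speeds; "effort": joint torques, N m; "tcp_pos": TCP position; "ee_rot": TCP orientation; "ft_force": force on the tool from outside, world axes, zero at the start; "wrist_torque": the same for the moment, N m; "grip_width": finger opening in m; "grasp_force": force on a finger pad.
Only numpy, scipy, OpenCV 4.12 (cv2) and the standard library are available. Lean on these libraries where they do the work, as an engineer would, in place of code of your own. Each camera call takes 0.05 s, during which the arm holds its last target. There are 200 camera calls.

## Working session

There is one attempt and no reset: what is moved stays moved. The work goes in short steps, Python scripts to look and compute and a tool call to move; the robot and the scene stay as the last step left them, time stands still between calls to the robot, and variables do not carry over. Pictures are saved under pics/ and viewed, at most 14 in all, crops included, and the job is handed in when it is done.

Besides the shell and the picture viewer there is one more tool, called after ">>>" in YAML: its name, and indented under it one key for each argument. send_rows: Moves the arm, as the interface text tells. Its arguments: {"type":"object","properties":{"translation":{"type":"array","items":{"type":"array","items":{"type":"number"}}},"delta_rot":{"type":"array","items":{"type":"array","items":{"type":"number"}}},"hand":{"type":"number"},"force":{"type":"number"}},"required":["translation","delta_rot"]}

```bash
mkdir -p pics; cat > h.py <<'E'
import numpy as np, cv2
from plant import manip, eyes
from scipy.spatial.transform import Rotation as R
def ray(cam,px,M=None):
    M=M or eyes.camera_model(cam); K=np.array(M["mtx"]);k=M["k1"];E=np.array(M["extrinsics"])
    d=np.array([(px[0]-K[0,2])/K[0,0],(px[1]-K[1,2])/K[1,1]]);u=d.copy()
    for _ in range(30): u=d/(1+k*(u@u))
    v=E[:3,:3]@np.array([u[0],-u[1],-1]); return E[:3,3],v
def at_z(cam,px,z,M=None):
    o,v=ray(cam,px,M); return o+v*(z-o[2])/v[2]
def proj(cam,p,M=None):
    M=M or eyes.camera_model(cam); K=np.array(M["mtx"]);k=M["k1"];E=np.array(M["extrinsics"])
    c=E[:3,:3].T@(np.array(p)-E[:3,3]); u=np.array([c[0],-c[1]])/-c[2]; u=u*(1+k*(u@u))
    return np.array([K[0,0]*u[0]+K[0,2],K[1,1]*u[1]+K[1,2]])
def rot(s=None):
    q=(s or manip.state())["ee_rot"]; return R.from_quat([q[1],q[2],q[3],q[0]]).as_matrix()
def snap(cam,fn=None):
    im=eyes.read_camera(cam)
    if fn: cv2.imwrite("pics/"+fn,im[:,:,::-1])
    return im
E
python3 - <<'E'
from h import *
np.set_printoptions(precision=4,suppress=True)
s=manip.state();print(s["time"],s["tcp_pos"],s["ee_rot"],s["grip_width"])
print(rot(s))
Z=dict(press_grip=.24,chamber_center=.17,spreader_boss=.126,mug_center=.067,striped_coaster_top=.026,steel_lid_floor=.025,tile_trivet_top=.033,wood_coaster_top=.034,sugar_jar_center=.0865)
for c in("top","scene"):
    snap(c,c+"0.png")
    print(c,eyes.camera_model(c)["extrinsics"][:3] if 0 else np.array(eyes.camera_model(c)["extrinsics"])[:3,3])
    for n,z in Z.items():
        for d in eyes.mark_of(c,n)[:2]: print(n,np.array(d["location"]),round(d["conf"],2),at_z(c,d["location"],z))
print(manip.state()["time"])
E
```

```text
0.0 [ 0.2311 -0.526   0.2568] [-0.0009  0.9787  0.2054 -0.    ] 0.08821720925425722
[[ 0.9156  0.4021 -0.0004]
 [ 0.4021 -0.9156  0.0017]
 [ 0.0003 -0.0017 -1.    ]]
top [ 0.4194 -0.0313  1.108 ]
press_grip [294.7 243.2] 0.74 [ 0.4517 -0.0382  0.24  ]
chamber_center [293.  245.9] 0.79 [ 0.4486 -0.0352  0.17  ]
spreader_boss [291.6 245.3] 0.91 [ 0.4512 -0.0323  0.126 ]
spreader_boss [370.3 180.7] 0.57 [ 0.5986 -0.2073  0.126 ]
mug_center [370.8 181.2] 0.65 [ 0.6082 -0.2191  0.067 ]
striped_coaster_top [295.2 178.9] 0.74 [ 0.619  -0.0391  0.026 ]
steel_lid_floor [371.1 181.1] 0.58 [ 0.6161 -0.2274  0.025 ]
tile_trivet_top [366.1 253.5] 0.71 [ 0.4371 -0.2126  0.033 ]
wood_coaster_top [216.3 250.6] 0.77 [0.4387 0.1499 0.034 ]
sugar_jar_center [214.9 168.1] 0.97 [0.6312 0.1508 0.0865]
scene [0.1529 0.7544 0.6025]
press_grip [310.  186.9] 0.49 [0.4264 0.0355 0.24  ]
chamber_center [309.7 213. ] 0.72 [0.4367 0.0057 0.17  ]
chamber_center [278. 314.] 0.33 [0.3681 0.296  0.17  ]
spreader_boss [310.7 221.6] 0.65 [ 0.4501 -0.037   0.126 ]
spreader_boss [344.  222.5] 0.3 [ 0.3871 -0.0619  0.126 ]
mug_center [307.5 243.7] 0.92 [ 0.458  -0.0435  0.067 ]
striped_coaster_top [240.6 243.6] 0.76 [ 0.6201 -0.0409  0.026 ]
steel_lid_floor [273.4 209.1] 0.67 [ 0.6253 -0.2256  0.025 ]
tile_trivet_top [342.6 225. ] 0.69 [ 0.4321 -0.2081  0.033 ]
tile_trivet_top [309.5 246.6] 0.63 [ 0.4688 -0.0848  0.033 ]
wood_coaster_top [279.1 316.9] 0.8 [0.4307 0.1582 0.034 ]
wood_coaster_top [309.6 223.5] 0.25 [ 0.5064 -0.1799  0.034 ]
sugar_jar_center [191.9 267.7] 0.76 [0.6132 0.1567 0.0865]
1.0
```

View pics/top0.png

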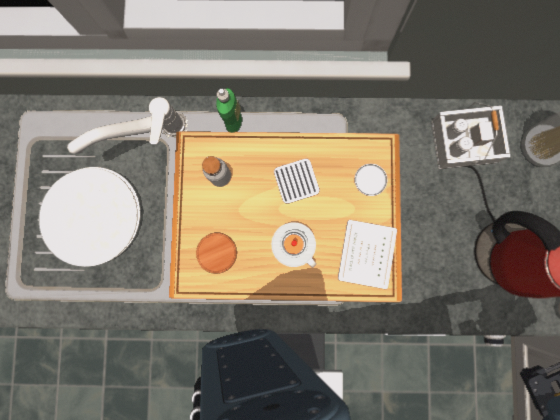

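View pics/scene0.png

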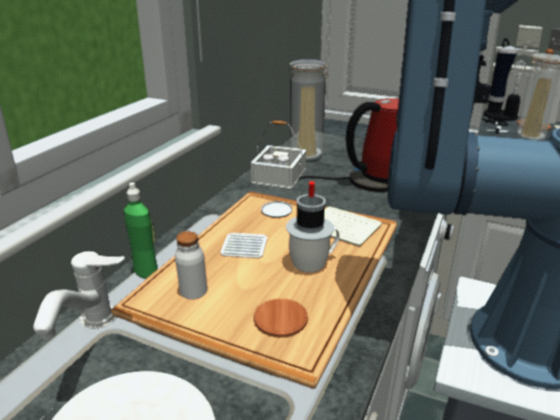

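```bash
python3 - <<'E'
from h import *
np.set_printoptions(precision=4,suppress=True)
for c in("top","scene"):
    snap(c)
    M=eyes.camera_model(c)
    for n,z in dict(press_grip=.197,chamber_center=.145).items():
        d=eyes.mark_of(c,n)[0]; print(c,n,at_z(c,d["location"],z))
    for n in ["mug_center","spreader_boss","press_grip"]:
        for d in eyes.outline_of(c,n)[:1]:
            m=d["mask"];ys,xs=np.where(m); print(c,n,d["conf"],xs.min(),xs.max(),ys.min(),ys.max(),d["location"])
for b in [("top",(.45,-.037,.112)),("scene",(.45,-.037,.197))]: print(proj(*b))
E
```

```text
top press_grip [ 0.455  -0.0373  0.197 ]
top chamber_center [0.6066 0.1308 0.145 ]
top mug_center 0.38 307 315 259 267 [310.8, 263.8]
top spreader_boss 0.69 272 315 223 266 [295.7, 255.3]
top press_grip 0.77 284 303 234 252 [293.2, 241.7]
scene press_grip [ 0.4641 -0.0499  0.197 ]
scene chamber_center [ 0.4548 -0.0391  0.145 ]
scene mug_center 0.98 289 340 229 272 [311.0, 251.6]
scene spreader_boss 0.63 286 333 218 240 [307.9, 234.5]
scene press_grip 0.68 175 206 231 298 [190.0, 265.3]
[293.6884 246.084 ]
[311.8066 190.2181]
```

The top view shows the tower at about (294,244) with the mug handle pointing to lower right, striped coaster (297,181), lid (370,180), trivet (368,254), wood coaster (217,253) and jar (215,170). The scene view agrees. Next I go above the tower for a closer look.

>>> send_rows:
  translation:
    - [0.03,-0.025,-0.014]
    - [0.06,-0.05,-0.028]
    - [0.09,-0.075,-0.041]
    - [0.12,-0.1,-0.055]
    - [0.15,-0.123,-0.068]
    - [0.18,-0.147,-0.081]
    - [0.21,-0.172,-0.094]
    - [0.24,-0.196,-0.107]
    - [0.27,-0.22,-0.12]
    - [0.3,-0.245,-0.134]
  delta_rot:
    - [0,0,3]
    - [0,0,6]
    - [0,0,9]
    - [0,0,12]
    - [0,0,15]
    - [0,0,18]
    - [0,0,20]
    - [0,0,22]
    - [0,0,23.7]
    - [0,0,23.7]
  hand: 1

```text
time: 2.43
tcp_pos: [0.4077, -0.1797, 0.3925]
ee_rot: [0.0, 1.0, -0.001, 0.0]
ft_force: [0.2, -0.5, -0.0]
grip_width: 0.0879
grasp_force: 0.0
```

```bash
python3 - <<'E'
from h import *
np.set_printoptions(precision=4,suppress=True)
s=manip.state();print(s["time"],s["tcp_pos"],s["qpos"]);print(rot(s))
E=np.array(eyes.camera_model("wrist")["extrinsics"]);print(E)
print(rot(s).T@(E[:3,3]-s["tcp_pos"]))
E
```

```text
2.4333 [ 0.4077 -0.1797  0.3925] [-0.6827 -0.2042  1.7208 -0.      1.6243  0.8899]
[[ 1.     -0.0018  0.0005]
 [-0.0018 -1.     -0.0004]
 [ 0.0005  0.0004 -1.    ]]
[[-0.0021  0.9508  0.3098  0.4886]
 [-1.     -0.0023  0.0001 -0.1793]
 [ 0.0008 -0.3098  0.9508  0.5187]
 [ 0.      0.      0.      1.    ]]
[ 0.0809 -0.0005 -0.1262]
```

>>> send_rows:
  translation:
    - [0.02,-0.016,-0.005]
    - [0.04,-0.032,-0.01]
    - [0.06,-0.048,-0.015]
    - [0.08,-0.064,-0.02]
    - [0.1,-0.08,-0.025]
    - [0.11,-0.09,-0.03]
    - [0.12,-0.1,-0.03]
    - [0.12,-0.1,-0.03]
    - [0.12,-0.1,-0.03]
    - [0.12,-0.1,-0.03]
  delta_rot:
    - [0,0,0]
    - [0,0,0]
    - [0,0,0]
    - [0,0,0]
    - [0,0,0]
    - [0,0,0]
    - [0,0,0]
    - [0,0,0]
    - [0,0,0]
    - [0,0,0]

```text
time: 3.27
tcp_pos: [0.5269, -0.0818, 0.4215]
ee_rot: [0.0, 1.0, 0.0, -0.0]
ft_force: [-0.0, 0.7, 0.1]
grip_width: 0.0879
grasp_force: 0.0
```

```bash
cat > look.py <<'E'
import sys
from h import *
np.set_printoptions(precision=4,suppress=True)
def look(cam,Z,fn=None):
    s=manip.state();M=eyes.camera_model(cam);snap(cam,fn)
    print("t",s["time"],"tcp",s["tcp_pos"])
    for n,z in Z.items():
        for d in eyes.mark_of(cam,n)[:1]: print(n,np.array(d["location"]),round(d["conf"],2),at_z(cam,d["location"],z,M))
Z=dict(press_grip=.197,chamber_center=.145,spreader_boss=.1225,mug_center=.067,striped_coaster_top=.026,steel_lid_floor=.025,tile_trivet_top=.033,wood_coaster_top=.034,sugar_jar_center=.0865)
E
python3 -c "
from look import *
look('wrist',Z,'w1.png')"
```

```text
t 3.2667 tcp [ 0.5269 -0.0818  0.4215]
press_grip [237.8 234.8] 0.69 [ 0.4589 -0.0347  0.197 ]
chamber_center [246.  224.4] 0.96 [ 0.4515 -0.039   0.145 ]
striped_coaster_top [251.5  97.9] 0.81 [ 0.6076 -0.0409  0.026 ]
steel_lid_floor [376.3  94.7] 0.71 [ 0.6123 -0.2274  0.025 ]
tile_trivet_top [362.9 208.7] 0.56 [ 0.4353 -0.2191  0.033 ]
wood_coaster_top [137.7 209.6] 0.64 [0.4342 0.1489 0.034 ]
sugar_jar_center [103.7  87.5] 0.85 [0.6211 0.1481 0.0865]
```

View pics/w1.png

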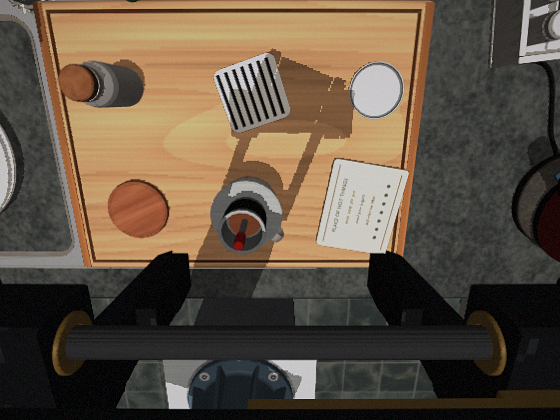

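The wrist view shows all four places and the tower: coaster centre ≈(252,93), lid (376,90), trivet (362,206), wood coaster (138,209), red handle top (239,240). I'll fit shapes to refine these.

```bash
cat > fit.py <<'E'
from look import *
M=eyes.camera_model("wrist"); im=cv2.imread("pics/w1.png"); hsv=cv2.cvtColor(im,cv2.COLOR_BGR2HSV).astype(int)
def fit(name,box,cond,z):
    x0,x1,y0,y1=box; m=np.zeros(im.shape[:2],np.uint8); m[y0:y1,x0:x1]=cond[y0:y1,x0:x1]
    m=cv2.morphologyEx(m,cv2.MORPH_CLOSE,np.ones((9,9),np.uint8))
    c=max(cv2.findContours(m,cv2.RETR_EXTERNAL,cv2.CHAIN_APPROX_NONE)[0],key=cv2.contourArea)[:,0]
    P=np.array([at_z("wrist",p,z,M)[:2] for p in c],np.float32)*1000
    print(name,"enc",cv2.minEnclosingCircle(P),"rect",cv2.minAreaRect(P),"ell",cv2.fitEllipse(P)[:2])
S,V,H=hsv[...,1],hsv[...,2],hsv[...,0]
fit("coaster",(205,300,45,140),(S<45)&((V>150)|(V<60)),.026)
fit("lid",(340,415,55,128),(S<60),.030)
fit("trivet",(305,420,148,262),(S<70)&(V>150),.033)
fit("wood",(95,180,170,245),(H<11)&(S>90),.034)
fit("red",(225,255,225,260),((H<6)|(H>174))&(S>170),.21)
E
python3 fit.py
python3 - <<'E'
import cv2
im=cv2.imread('pics/w1.png')[150:270,180:310]
cv2.imwrite('pics/w1c.png',cv2.resize(im,None,fx=5,fy=5,interpolation=2))
E
```

```text
coaster enc ((616.1502685546875, -41.71395492553711), 60.75063705444336) rect ((614.9625244140625, -41.032928466796875), (92.45695495605469, 93.52481079101562), 18.40928840637207) ell ((615.9351196289062, -41.06147384643555), (102.7293701171875, 106.40155792236328))
lid enc ((618.7034912109375, -225.1580352783203), 40.565399169921875) rect ((618.9974365234375, -225.080322265625), (80.21286010742188, 79.9115982055664), 3.639411449432373) ell ((618.776123046875, -225.11306762695312), (79.57795715332031, 79.70590209960938))
trivet enc ((436.65216064453125, -214.96002197265625), 92.63106536865234) rect ((435.93017578125, -215.1368408203125), (120.89594268798828, 148.5828094482422), 80.35786437988281) ell ((436.44671630859375, -215.11231994628906), (138.80453491210938, 173.7727508544922))
wood enc ((435.84381103515625, 149.48797607421875), 50.03288269042969) rect ((435.120361328125, 148.6558837890625), (96.83099365234375, 98.12517547607422), 4.924269676208496) ell ((435.3891296386719, 148.76548767089844), (95.47384643554688, 97.89446258544922))
red enc ((457.9662780761719, -37.260650634765625), 10.898138046264648) rect ((457.78338623046875, -37.785377502441406), (11.220349311828613, 21.794519424438477), 70.78165435791016) ell ((457.4132080078125, -37.348365783691406), (11.147992134094238, 23.021581649780273))
```

View pics/w1c.png

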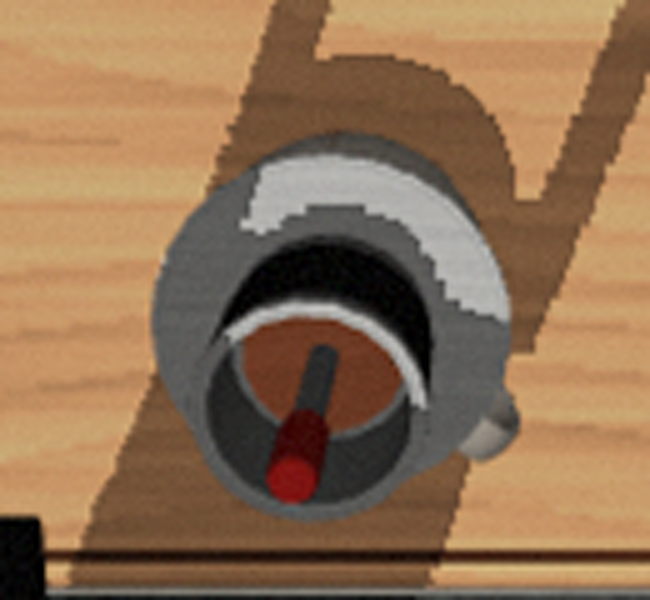

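The crop shows the handle's top centre at (238.4,246), the chamber rim centre near (242.5,232) and flange edges at x≈210.6–282.

```bash
python3 - <<'E'
from look import *
M=eyes.camera_model("wrist")
print(at_z("wrist",(238.4,246),.214,M),at_z("wrist",(242.4,232),.175,M))
th=np.linspace(0,2*np.pi,60)
im=cv2.imread("pics/w1.png")
big=cv2.resize(im,None,fx=5,fy=5,interpolation=2)
for (r,z,col) in ((.05,.115,(255,0,0)),(.0285,.175,(0,255,0)),(.006,.214,(255,255,0))):
    pts=[proj("wrist",(.454+r*np.cos(t),-.037+r*np.sin(t),z),M) for t in th]
    cv2.polylines(big,[np.int32(np.array(pts)*5+2)],True,col,1)
cv2.imwrite("pics/w1o.png",big[750:1350,900:1550])
E
```

```text
[ 0.4532 -0.0369  0.214 ] [ 0.4537 -0.0373  0.175 ]
```

View pics/w1o.png

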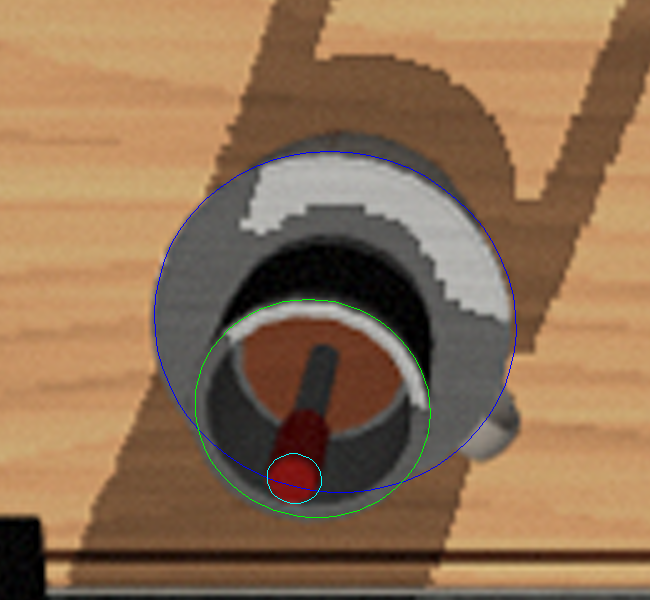

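>>> send_rows:
  translation:
    - [-0.025,-0.015,0.01]
    - [-0.05,-0.03,0.03]
    - [-0.068,-0.042,0.055]
    - [-0.074,-0.045,0.08]
    - [-0.074,-0.045,0.105]
    - [-0.074,-0.045,0.125]
    - [-0.074,-0.045,0.145]
    - [-0.074,-0.045,0.155]
    - [-0.074,-0.045,0.161]
    - [-0.074,-0.045,0.161]
  delta_rot:
    - [0,0,0]
    - [0,0,0]
    - [0,0,0]
    - [0,0,0]
    - [0,0,0]
    - [0,0,0]
    - [0,0,0]
    - [0,0,0]
    - [0,0,0]
    - [0,0,0]
  hand: 0

```text
time: 4.6
tcp_pos: [0.453, -0.0364, 0.2599]
ee_rot: [-0.0, 1.0, 0.0, -0.001]
ft_force: [0.7, -0.4, -0.3]
grip_width: 0.0441
grasp_force: 0.0
```

```bash
python3 -c "
from look import *
look('wrist',{k:Z[k] for k in ['press_grip','chamber_center']},'w2.png')
c='wrist'
print(proj(c,(.453,-.037,.214)))"
```

```text
t 4.6 tcp [ 0.453  -0.0364  0.2599]
press_grip [278.7 237.3] 0.9 [ 0.4519 -0.0359  0.197 ]
chamber_center [473.1   6.6] 0.59 [ 0.5898 -0.1607  0.145 ]
[279.7744 248.0601]
```

View pics/w2.png

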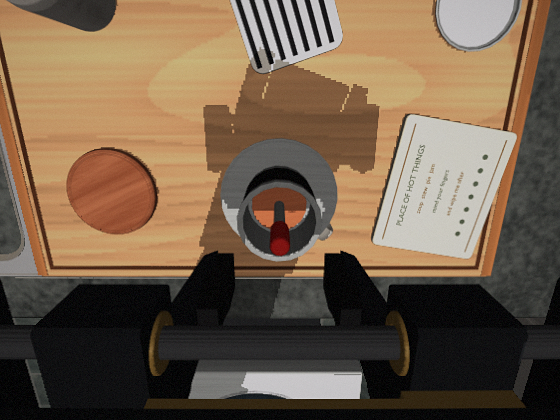

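The handle is at (280,248), midway between the fingers, matching the prediction. I'll descend, close and lift.

>>> send_rows:
  translation:
    - [0,0,0.01]
    - [0,0,0.022]
    - [0,0,0.034]
    - [0,0,0.046]
    - [0,0,0.054]
    - [0,0,0.058]
    - [0,0,0.059]
    - [0,0,0.059]
    - [0,0,0.059]
    - [0,0,0.059]
  delta_rot:
    - [0,0,0]
    - [0,0,0]
    - [0,0,0]
    - [0,0,0]
    - [0,0,0]
    - [0,0,0]
    - [0,0,0]
    - [0,0,0]
    - [0,0,0]
    - [0,0,0]

```text
time: 5.58
tcp_pos: [0.4538, -0.0367, 0.2024]
ee_rot: [0.0, 1.0, 0.0, 0.001]
ft_force: [-0.3, 0.3, -0.5]
grip_width: 0.0437
grasp_force: 0.0
```

>>> send_rows:
  translation:
    - [0,0,0]
    - [0,0,0]
    - [0,0,0]
    - [0,0,0]
    - [0,0,0]
    - [0,0,0]
    - [0,0,0]
    - [0,0,0]
    - [0,0,0]
    - [0,0,0]
  delta_rot:
    - [0,0,0]
    - [0,0,0]
    - [0,0,0]
    - [0,0,0]
    - [0,0,0]
    - [0,0,0]
    - [0,0,0]
    - [0,0,0]
    - [0,0,0]
    - [0,0,0]
  hand: -1
  force: 15

```text
time: 6.42
tcp_pos: [0.4534, -0.0366, 0.2018]
ee_rot: [0.0, 1.0, 0.0, 0.0]
ft_force: [-0.6, -0.5, 0.1]
grip_width: 0.0111
grasp_force: 15.0
```

>>> send_rows:
  translation:
    - [0,0,-0.006]
    - [0,0,-0.014]
    - [0,0,-0.024]
    - [0,0,-0.034]
    - [0,0,-0.044]
    - [0,0,-0.054]
    - [0,0,-0.064]
    - [0,0,-0.072]
    - [0,0,-0.077]
    - [0,0,-0.078]
  delta_rot:
    - [0,0,0]
    - [0,0,0]
    - [0,0,0]
    - [0,0,0]
    - [0,0,0]
    - [0,0,0]
    - [0,0,0]
    - [0,0,0]
    - [0,0,0]
    - [0,0,0]

```text
time: 7.25
tcp_pos: [0.4539, -0.0367, 0.281]
ee_rot: [0.0, 1.0, 0.0, 0.001]
ft_force: [-0.4, -0.0, -1.2]
grip_width: 0.0114
grasp_force: 15.0
```

>>> send_rows:
  translation:
    - [0.01,0,-0.002]
    - [0.03,0.001,-0.002]
    - [0.055,0.001,-0.002]
    - [0.08,0.002,-0.002]
    - [0.105,0.003,-0.002]
    - [0.13,0.004,-0.002]
    - [0.148,0.004,-0.002]
    - [0.158,0.004,-0.002]
    - [0.163,0.004,-0.002]
    - [0.163,0.004,-0.002]
  delta_rot:
    - [0,0,0]
    - [0,0,0]
    - [0,0,0]
    - [0,0,0]
    - [0,0,0]
    - [0,0,0]
    - [0,0,0]
    - [0,0,0]
    - [0,0,0]
    - [0,0,0]

```text
time: 8.08
tcp_pos: [0.617, -0.0404, 0.2804]
ee_rot: [-0.0, 1.0, 0.0, -0.001]
ft_force: [0.2, 0.7, -0.3]
grip_width: 0.011
grasp_force: 15.0
```

```bash
python3 -c "
from look import *
look('wrist',{'striped_coaster_top':.026},'w3.png')
look('scene',{},'s3.png')
import cv2
a=cv2.imread('pics/w3.png')[60:420];b=cv2.imread('pics/s3.png')[120:400,120:420]
b=cv2.resize(b,(386,360))
a=cv2.resize(a[:, 90:490],(400,360))
cv2.imwrite('pics/c3.png',np.hstack([a,b]))"
```

```text
t 8.0833 tcp [ 0.617  -0.0404  0.2804]
striped_coaster_top [282.2 174.7] 0.97 [ 0.6121 -0.044   0.026 ]
t 8.1833 tcp [ 0.616  -0.0404  0.2809]
```

View pics/c3.png

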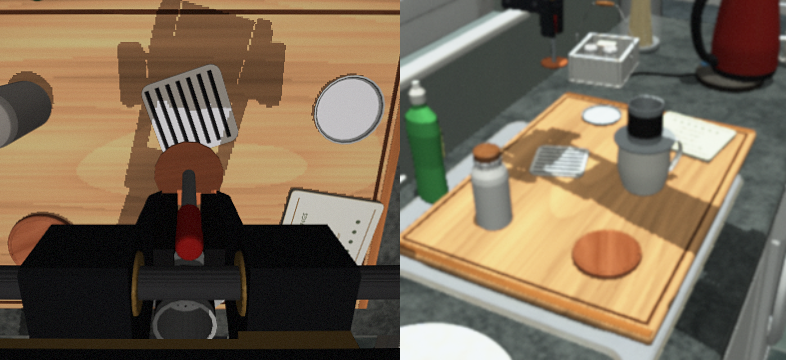

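The press hangs upright in the fingers and the rest of the tower stands untouched. I'll lower it.

>>> send_rows:
  translation:
    - [0,0,0.015]
    - [0,0,0.037]
    - [0,0,0.062]
    - [0,0,0.087]
    - [0,0,0.112]
    - [0,0,0.134]
    - [0,0,0.152]
    - [0,0,0.165]
    - [0,0,0.172]
    - [0,0,0.176]
  delta_rot:
    - [0,0,0]
    - [0,0,0]
    - [0,0,0]
    - [0,0,0]
    - [0,0,0]
    - [0,0,0]
    - [0,0,0]
    - [0,0,0]
    - [0,0,0]
    - [0,0,0]

```text
time: 9.07
tcp_pos: [0.6158, -0.0405, 0.1051]
ee_rot: [-0.0, 1.0, 0.0, -0.0]
ft_force: [-1.9, 0.2, -2.0]
grip_width: 0.011
grasp_force: 15.0
```

>>> send_rows:
  translation:
    - [0,0,0.001]
    - [0,0,0.002]
    - [0,0,0.003]
    - [0,0,0.004]
    - [0,0,0.005]
    - [0,0,0.006]
    - [0,0,0.0065]
    - [0,0,0.0065]
    - [0,0,0.0065]
    - [0,0,0.0065]
  delta_rot:
    - [0,0,0]
    - [0,0,0]
    - [0,0,0]
    - [0,0,0]
    - [0,0,0]
    - [0,0,0]
    - [0,0,0]
    - [0,0,0]
    - [0,0,0]
    - [0,0,0]

```text
time: 9.9
tcp_pos: [0.6164, -0.0405, 0.0992]
ee_rot: [-0.0, 1.0, 0.0, -0.0]
ft_force: [0.4, -0.1, -1.4]
grip_width: 0.0112
grasp_force: 15.0
```

>>> send_rows:
  translation:
    - [0,0,0.0005]
    - [0,0,0.001]
    - [0,0,0.0015]
    - [0,0,0.002]
    - [0,0,0.002]
    - [0,0,0.002]
    - [0,0,0.002]
    - [0,0,0.002]
    - [0,0,0.002]
    - [0,0,0.002]
  delta_rot:
    - [0,0,0]
    - [0,0,0]
    - [0,0,0]
    - [0,0,0]
    - [0,0,0]
    - [0,0,0]
    - [0,0,0]
    - [0,0,0]
    - [0,0,0]
    - [0,0,0]

```text
time: 10.73
tcp_pos: [0.6164, -0.0405, 0.0973]
ee_rot: [0.0, 1.0, 0.0, 0.0]
ft_force: [1.2, 0.4, -1.0]
grip_width: 0.0114
grasp_force: 15.0
```

>>> send_rows:
  translation:
    - [0,0,0.0003]
    - [0,0,0.0006]
    - [0,0,0.0009]
    - [0,0,0.0012]
    - [0,0,0.0015]
    - [0,0,0.0015]
    - [0,0,0.0015]
    - [0,0,0.0015]
    - [0,0,0.0015]
    - [0,0,0.0015]
  delta_rot:
    - [0,0,0]
    - [0,0,0]
    - [0,0,0]
    - [0,0,0]
    - [0,0,0]
    - [0,0,0]
    - [0,0,0]
    - [0,0,0]
    - [0,0,0]
    - [0,0,0]

```text
time: 11.57
tcp_pos: [0.6164, -0.0405, 0.0957]
ee_rot: [-0.0, 1.0, 0.0, -0.0]
ft_force: [-0.4, 0.5, -0.6]
grip_width: 0.0112
grasp_force: 15.0
```

```bash
python3 -c "
from look import *
s=manip.state();print(s['tcp_pos'],s['ft_force'],s['wrist_torque'])
snap('wrist','w4.png')
M=eyes.camera_model('wrist');im=cv2.imread('pics/w4.png')
for z,col in ((.026,(0,255,0)),(.030,(255,0,0))):
  x,y=s['tcp_pos'][:2]
  P=[proj('wrist',(x+.022*np.cos(t),y+.022*np.sin(t),z),M) for t in np.linspace(0,6.28,50)]
  P2=np.array(P);print(z,P2.min(0),P2.max(0))
cv2.imwrite('pics/w4c.png',cv2.resize(im[60:300,160:400],None,fx=2.5,fy=2.5,interpolation=2))
"
```

```text
[ 0.6164 -0.0405  0.0957] [-0.363   0.4568 -0.6397] [0.0549 0.0341 0.0121]
0.026 [244.7966 198.5265] [313.9933 262.6341]
0.03 [244.1774 200.4348] [314.6418 265.5554]
```

View pics/w4c.png

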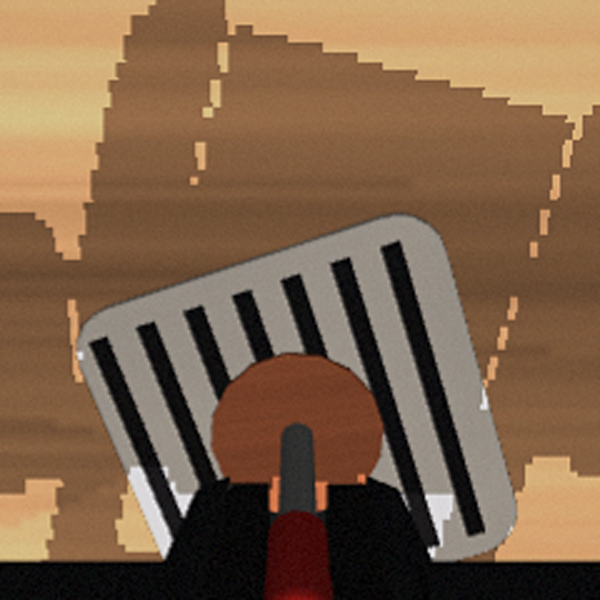

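The copper disc spans x≈245–313, top edge row 201, matching a disc at coaster height. It's nearly seated, so I'll press slightly further.

>>> send_rows:
  translation:
    - [0,0,0.0003]
    - [0,0,0.0006]
    - [0,0,0.0009]
    - [0,0,0.0012]
    - [0,0,0.0015]
    - [0,0,0.0015]
    - [0,0,0.0015]
    - [0,0,0.0015]
    - [0,0,0.0015]
    - [0,0,0.0015]
  delta_rot:
    - [0,0,0]
    - [0,0,0]
    - [0,0,0]
    - [0,0,0]
    - [0,0,0]
    - [0,0,0]
    - [0,0,0]
    - [0,0,0]
    - [0,0,0]
    - [0,0,0]

```text
time: 12.45
tcp_pos: [0.6169, -0.0405, 0.0954]
ee_rot: [0.0, 1.0, 0.0, 0.001]
ft_force: [-1.8, 1.4, 6.2]
grip_width: 0.0113
grasp_force: 15.0
```

Contact (6 N). I'll ease up a little, then open and rise.

>>> send_rows:
  translation:
    - [0,0,-0.001]
    - [0,0,-0.001]
    - [0,0,-0.001]
    - [0,0,-0.001]
    - [0,0,-0.001]
    - [0,0,-0.001]
    - [0,0,-0.001]
    - [0,0,-0.001]
    - [0,0,-0.001]
    - [0,0,-0.001]
  delta_rot:
    - [0,0,0]
    - [0,0,0]
    - [0,0,0]
    - [0,0,0]
    - [0,0,0]
    - [0,0,0]
    - [0,0,0]
    - [0,0,0]
    - [0,0,0]
    - [0,0,0]
  hand: -0.2

```text
time: 13.28
tcp_pos: [0.6164, -0.0405, 0.0952]
ee_rot: [0.0, 1.0, 0.0, 0.0]
ft_force: [-0.4, -0.1, 0.7]
grip_width: 0.0353
grasp_force: 0.0
```

>>> send_rows:
  translation:
    - [0,0,-0.005]
    - [0,0,-0.015]
    - [0,0,-0.03]
    - [0,0,-0.05]
    - [0,0,-0.075]
    - [0,0,-0.1]
    - [0,0,-0.125]
    - [0,0,-0.145]
    - [0,0,-0.16]
    - [0,0,-0.16]
  delta_rot:
    - [0,0,0]
    - [0,0,0]
    - [0,0,0]
    - [0,0,0]
    - [0,0,0]
    - [0,0,0]
    - [0,0,0]
    - [0,0,0]
    - [0,0,0]
    - [0,0,0]

```text
time: 14.12
tcp_pos: [0.6184, -0.041, 0.2608]
ee_rot: [0.001, 1.0, 0.0, 0.004]
ft_force: [0.9, -0.8, 0.3]
grip_width: 0.035
grasp_force: 0.0
```

>>> send_rows:
  translation:
    - [-0.01,0,0]
    - [-0.03,0,0]
    - [-0.05,-0.001,0]
    - [-0.07,-0.001,0]
    - [-0.09,-0.002,0]
    - [-0.11,-0.003,0]
    - [-0.13,-0.003,0]
    - [-0.15,-0.003,0]
    - [-0.162,-0.003,0]
    - [-0.162,-0.003,0]
  delta_rot:
    - [0,0,0]
    - [0,0,0]
    - [0,0,0]
    - [0,0,0]
    - [0,0,0]
    - [0,0,0]
    - [0,0,0]
    - [0,0,0]
    - [0,0,0]
    - [0,0,0]
  hand: 1

```text
time: 14.95
tcp_pos: [0.4523, -0.0371, 0.2546]
ee_rot: [-0.0, 1.0, -0.0, -0.001]
ft_force: [0.3, 0.9, 0.2]
grip_width: 0.088
grasp_force: 0.0
```

```bash
python3 -c "
from look import *
look('wrist',dict(press_grip=.092,chamber_center=.145,spreader_boss=.1225,striped_coaster_top=.026),'w5.png')
M=eyes.camera_model('wrist')
im=cv2.imread('pics/w5.png')
def circ(x,y,r,z,col):
    P=[proj('wrist',(x+r*np.cos(t),y+r*np.sin(t),z),M) for t in np.linspace(0,6.28,60)]
    cv2.polylines(im,[np.int32(np.round(P))],True,col,1)
circ(.454,-.037,.0285,.175,(0,255,0));circ(.454,-.037,.05,.115,(255,0,0));circ(.616,-.041,.022,.030,(255,255,0))
circ(.616,-.041,.006,.108,(255,255,0))
cv2.imwrite('pics/w5o.png',im)
"
```

```text
t 14.95 tcp [ 0.4523 -0.0371  0.2546]
press_grip [443.1 191.3] 0.36 [ 0.4529 -0.1852  0.092 ]
chamber_center [280.3 211.1] 0.61 [ 0.4523 -0.0379  0.145 ]
```

View pics/w5o.png

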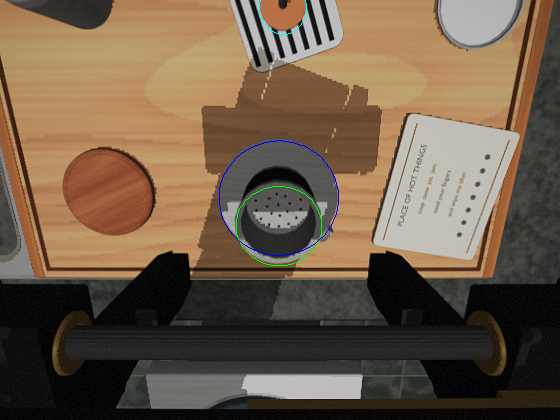

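The press stands centred on the coaster at (284,8). The chamber ring around (279,226) sits on the predicted circle, so I'll take the chamber.

>>> send_rows:
  translation:
    - [0.001,0,0.01]
    - [0.001,0,0.025]
    - [0.001,0,0.04]
    - [0.001,0,0.055]
    - [0.001,0,0.07]
    - [0.001,0,0.083]
    - [0.001,0,0.093]
    - [0.001,0,0.099]
    - [0.001,0,0.1]
    - [0.001,0,0.1]
  delta_rot:
    - [0,0,0]
    - [0,0,0]
    - [0,0,0]
    - [0,0,0]
    - [0,0,0]
    - [0,0,0]
    - [0,0,0]
    - [0,0,0]
    - [0,0,0]
    - [0,0,0]

```text
time: 16.03
tcp_pos: [0.4554, -0.0375, 0.1549]
ee_rot: [-0.0, 1.0, 0.0, -0.0]
ft_force: [0.8, 0.4, 0.3]
grip_width: 0.0884
grasp_force: 0.0
```

>>> send_rows:
  translation:
    - [0,0,0]
    - [0,0,0]
    - [0,0,0]
    - [0,0,0]
    - [0,0,0]
    - [0,0,0]
    - [0,0,0]
    - [0,0,0]
    - [0,0,0]
    - [0,0,0]
  delta_rot:
    - [0,0,0]
    - [0,0,0]
    - [0,0,0]
    - [0,0,0]
    - [0,0,0]
    - [0,0,0]
    - [0,0,0]
    - [0,0,0]
    - [0,0,0]
    - [0,0,0]
  hand: -1
  force: 15

```text
time: 16.87
tcp_pos: [0.4556, -0.0375, 0.1555]
ee_rot: [-0.0, 1.0, 0.0, 0.0]
ft_force: [-0.7, 1.6, 3.9]
grip_width: 0.0544
grasp_force: 14.9
```

>>> send_rows:
  translation:
    - [0,0,-0.004]
    - [0,0,-0.01]
    - [0,0,-0.018]
    - [0,0,-0.026]
    - [0,0,-0.036]
    - [0,0,-0.046]
    - [0,0,-0.056]
    - [0,0,-0.066]
    - [0,0,-0.072]
    - [0,0,-0.072]
  delta_rot:
    - [0,0,0]
    - [0,0,0]
    - [0,0,0]
    - [0,0,0]
    - [0,0,0]
    - [0,0,0]
    - [0,0,0]
    - [0,0,0]
    - [0,0,0]
    - [0,0,0]

```text
time: 17.7
tcp_pos: [0.4563, -0.0378, 0.2291]
ee_rot: [0.001, 1.0, 0.0, 0.002]
ft_force: [0.4, -0.4, -2.2]
grip_width: 0.0547
grasp_force: 14.9
```

>>> send_rows:
  translation:
    - [0.01,0.011,0]
    - [0.028,0.032,0]
    - [0.05,0.057,0]
    - [0.072,0.082,0]
    - [0.094,0.107,0]
    - [0.116,0.132,0]
    - [0.136,0.155,0]
    - [0.152,0.173,0]
    - [0.161,0.183,0]
    - [0.164,0.187,0]
  delta_rot:
    - [0,0,0]
    - [0,0,0]
    - [0,0,0]
    - [0,0,0]
    - [0,0,0]
    - [0,0,0]
    - [0,0,0]
    - [0,0,0]
    - [0,0,0]
    - [0,0,0]

```text
time: 18.53
tcp_pos: [0.62, -0.2263, 0.226]
ee_rot: [-0.0, 1.0, -0.001, -0.0]
ft_force: [-0.8, 0.2, -1.0]
grip_width: 0.055
grasp_force: 14.9
```

>>> send_rows:
  translation:
    - [0,0,0.01]
    - [0,0,0.028]
    - [0,0,0.048]
    - [0,0,0.068]
    - [0,0,0.085]
    - [0,0,0.1]
    - [0,0,0.112]
    - [0,0,0.12]
    - [0,0,0.12]
    - [0,0,0.12]
  delta_rot:
    - [0,0,0]
    - [0,0,0]
    - [0,0,0]
    - [0,0,0]
    - [0,0,0]
    - [0,0,0]
    - [0,0,0]
    - [0,0,0]
    - [0,0,0]
    - [0,0,0]

```text
time: 19.37
tcp_pos: [0.6192, -0.2241, 0.1071]
ee_rot: [-0.0, 1.0, 0.0, -0.0]
ft_force: [0.0, 0.1, -0.6]
grip_width: 0.0543
grasp_force: 14.9
```

```bash
python3 -c "
from look import *
s=manip.state();look('wrist',{},'w6.png')
M=eyes.camera_model('wrist');print(s['ft_force'])
im=cv2.imread('pics/w6.png');big=cv2.resize(im,None,fx=2,fy=2,interpolation=2)
def circ(x,y,r,z,col):
    P=[proj('wrist',(x+r*np.cos(t),y+r*np.sin(t),z),M) for t in np.linspace(0,6.28,60)]
    cv2.polylines(big,[np.int32(np.round(np.array(P)*2))],True,col,1)
x,y,z=s['tcp_pos']
circ(.619,-.225,.041,.030,(0,0,255));circ(x-.0015,y,.0285,z+.02,(0,255,0));circ(.6155,-.041,.022,.030,(255,255,0))
cv2.imwrite('pics/w6o.png',big[100:700,150:950])
"
```

```text
t 19.3667 tcp [ 0.6192 -0.2241  0.1071]
[ 0.0279  0.1465 -0.613 ]
```

View pics/w6o.png

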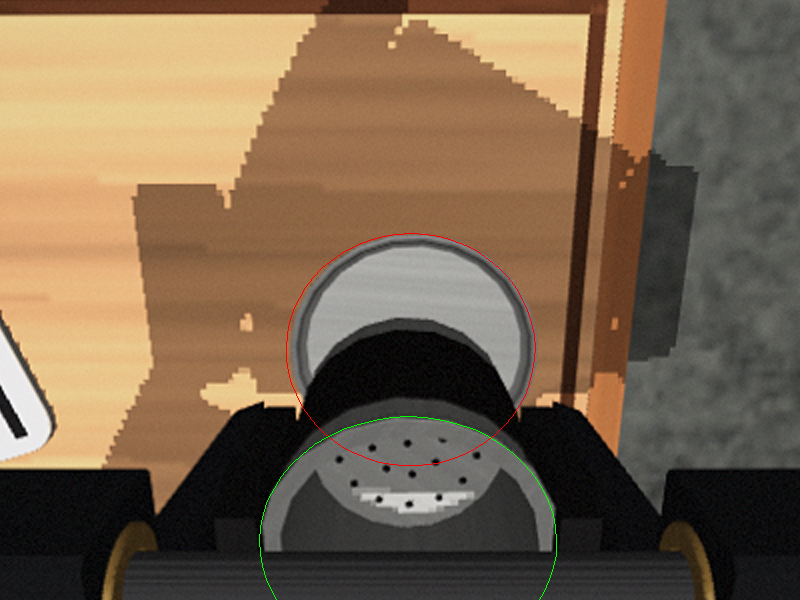

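The chamber hangs over the lid; its upper rim edge is at crop row 398 against 416 predicted, so I'll solve for its offset.

```bash
python3 -c "
from look import *
M=eyes.camera_model('wrist');x,y,z=manip.state()['tcp_pos']
for zz,row in ((z+.0195,249.5),(z-.0405,209),(z-.0385,209)):
  for dx in (-.002,0,.002,.004):
    P=np.array([proj('wrist',(x+dx+.0285*np.cos(t),y+.0285*np.sin(t),zz),M) for t in np.linspace(0,6.28,90)])
    print(row,dx,P.min(0)[1], P.max(0)[0],P.min(0)[0])
"
```

```text
249.5 -0.002 258.52155648618265 354.4143473033194 205.39669268639895
249.5 0 253.43177487364525 354.7942855344316 205.02924035898087
249.5 0.002 248.2874475949424 355.1777422498948 204.65838354593868
249.5 0.004 243.08777576227854 355.5647616634703 204.28407944599402
209 -0.002 206.34203623225295 330.8646479223495 228.02278373753194
209 0 202.72636969127467 331.04233174051774 227.85052428074007
209 0.002 199.0850301539047 331.2211148520629 227.67719899761005
209 0.004 195.41777226335907 331.4010062304576 227.50279918851385
209 -0.002 207.528769259297 331.41082910378253 227.49754334857855
209 0 203.87757342306273 331.5923029738277 227.32162242464267
209 0.002 200.20015682513971 331.7749121338867 227.14460084290056
209 0.004 196.49626592316662 331.95866596229484 226.96646951165215
```

>>> send_rows:
  translation:
    - [0,0.001,0.006]
    - [0,0.001,0.013]
    - [0,0.001,0.02]
    - [0,0.001,0.027]
    - [0,0.001,0.032]
    - [0,0.001,0.035]
    - [0,0.001,0.037]
    - [0,0.001,0.038]
    - [0,0.001,0.039]
    - [0,0.001,0.039]
  delta_rot:
    - [0,0,0]
    - [0,0,0]
    - [0,0,0]
    - [0,0,0]
    - [0,0,0]
    - [0,0,0]
    - [0,0,0]
    - [0,0,0]
    - [0,0,0]
    - [0,0,0]

```text
time: 20.25
tcp_pos: [0.6195, -0.2255, 0.0683]
ee_rot: [0.0, 1.0, 0.0, 0.0]
ft_force: [-0.3, 0.0, -1.9]
grip_width: 0.0544
grasp_force: 14.9
```

>>> send_rows:
  translation:
    - [0,0,0.0003]
    - [0,0,0.0006]
    - [0,0,0.0009]
    - [0,0,0.0012]
    - [0,0,0.0015]
    - [0,0,0.0018]
    - [0,0,0.0018]
    - [0,0,0.0018]
    - [0,0,0.0018]
    - [0,0,0.0018]
  delta_rot:
    - [0,0,0]
    - [0,0,0]
    - [0,0,0]
    - [0,0,0]
    - [0,0,0]
    - [0,0,0]
    - [0,0,0]
    - [0,0,0]
    - [0,0,0]
    - [0,0,0]

```text
time: 21.08
tcp_pos: [0.6194, -0.2255, 0.0664]
ee_rot: [0.0, 1.0, 0.0, -0.0]
ft_force: [-0.3, -0.0, -0.9]
grip_width: 0.0543
grasp_force: 14.9
```

>>> send_rows:
  translation:
    - [0,0,0.0002]
    - [0,0,0.0004]
    - [0,0,0.0006]
    - [0,0,0.0008]
    - [0,0,0.001]
    - [0,0,0.0012]
    - [0,0,0.0014]
    - [0,0,0.0015]
    - [0,0,0.0015]
    - [0,0,0.0015]
  delta_rot:
    - [0,0,0]
    - [0,0,0]
    - [0,0,0]
    - [0,0,0]
    - [0,0,0]
    - [0,0,0]
    - [0,0,0]
    - [0,0,0]
    - [0,0,0]
    - [0,0,0]

```text
time: 21.92
tcp_pos: [0.6197, -0.2255, 0.0662]
ee_rot: [0.0, 1.0, 0.0, 0.0]
ft_force: [-3.3, 2.8, 8.4]
grip_width: 0.0544
grasp_force: 14.9
```

>>> send_rows:
  translation:
    - [0,0,-0.001]
    - [0,0,-0.001]
    - [0,0,-0.001]
    - [0,0,-0.001]
    - [0,0,-0.001]
    - [0,0,-0.001]
    - [0,0,-0.001]
    - [0,0,-0.001]
    - [0,0,-0.001]
    - [0,0,-0.001]
  delta_rot:
    - [0,0,0]
    - [0,0,0]
    - [0,0,0]
    - [0,0,0]
    - [0,0,0]
    - [0,0,0]
    - [0,0,0]
    - [0,0,0]
    - [0,0,0]
    - [0,0,0]
  hand: 1

```text
time: 22.75
tcp_pos: [0.6194, -0.2255, 0.0659]
ee_rot: [-0.0, 1.0, 0.0, -0.0]
ft_force: [0.1, 0.4, -0.5]
grip_width: 0.0879
grasp_force: 0.0
```

>>> send_rows:
  translation:
    - [0,0,-0.005]
    - [0,0,-0.015]
    - [0,0,-0.03]
    - [0,0,-0.05]
    - [0,0,-0.075]
    - [0,0,-0.1]
    - [0,0,-0.125]
    - [0,0,-0.145]
    - [0,0,-0.155]
    - [0,0,-0.155]
  delta_rot:
    - [0,0,0]
    - [0,0,0]
    - [0,0,0]
    - [0,0,0]
    - [0,0,0]
    - [0,0,0]
    - [0,0,0]
    - [0,0,0]
    - [0,0,0]
    - [0,0,0]

```text
time: 23.58
tcp_pos: [0.621, -0.2264, 0.2257]
ee_rot: [0.002, 1.0, 0.0, 0.003]
ft_force: [0.4, -1.1, 0.9]
grip_width: 0.0878
grasp_force: 0.0
```

>>> send_rows:
  translation:
    - [-0.01,-0.011,-0.005]
    - [-0.028,-0.032,-0.01]
    - [-0.05,-0.057,-0.015]
    - [-0.072,-0.082,-0.02]
    - [-0.094,-0.107,-0.02]
    - [-0.116,-0.132,-0.02]
    - [-0.138,-0.157,-0.02]
    - [-0.156,-0.177,-0.02]
    - [-0.165,-0.188,-0.02]
    - [-0.165,-0.188,-0.02]
  delta_rot:
    - [0,0,0]
    - [0,0,0]
    - [0,0,0]
    - [0,0,0]
    - [0,0,0]
    - [0,0,0]
    - [0,0,0]
    - [0,0,0]
    - [0,0,0]
    - [0,0,0]

```text
time: 24.42
tcp_pos: [0.4526, -0.0356, 0.2402]
ee_rot: [-0.0, 1.0, 0.001, -0.001]
ft_force: [0.5, -0.7, 0.5]
grip_width: 0.0883
grasp_force: 0.0
```

```bash
cat > ov.py <<'E'
from look import *
def ov(fn,circs,box=(0,560,0,420),f=1):
    s=manip.state();M=eyes.camera_model('wrist');snap('wrist',fn)
    print(s['time'],s['tcp_pos'])
    im=cv2.resize(cv2.imread('pics/'+fn),None,fx=f,fy=f,interpolation=2)
    for i,(x,y,r,z) in enumerate(circs):
        P=[proj('wrist',(x+r*np.cos(t),y+r*np.sin(t),z),M) for t in np.linspace(0,6.28,60)]
        cv2.polylines(im,[np.int32(np.round(np.array(P)*f))],True,[(0,255,0),(255,0,0),(255,255,0),(0,0,255)][i%4],1)
    cv2.imwrite('pics/o_'+fn,im[int(box[2]*f):int(box[3]*f),int(box[0]*f):int(box[1]*f)])
E
python3 -c "
from ov import *
ov('w7.png',[(.454,-.037,.022,.130),(.454,-.037,.05,.115),(.619,-.2255,.0285,.085)],f=1.4)
for d in eyes.mark_of('wrist','chamber_center')[:2]: print(d['conf'],at_z('wrist',d['location'],.055))
for d in eyes.mark_of('wrist','spreader_boss')[:2]: print(d['conf'],at_z('wrist',d['location'],.1225))
"
```

```text
24.4167 [ 0.4526 -0.0356  0.2402]
0.58 [ 0.4534 -0.0367  0.1225]
```

View pics/o_w7.png

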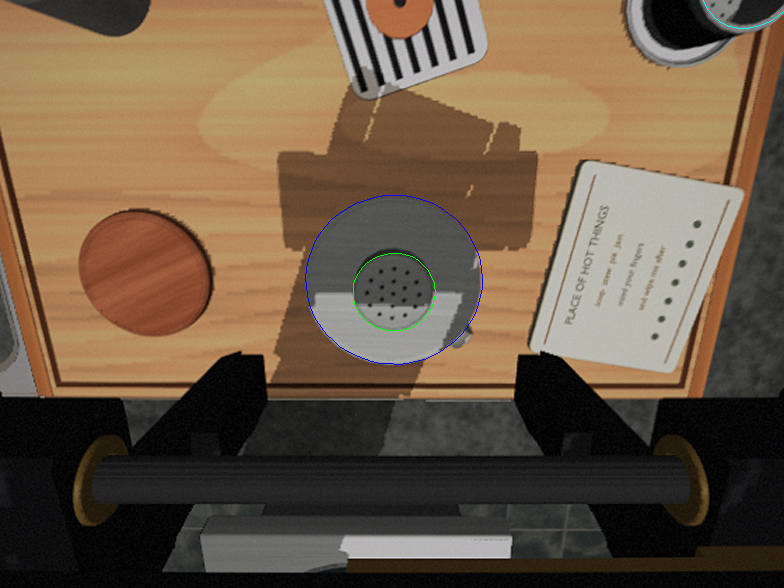

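The chamber stands in the lid (upper right), and the plate and boss match the overlay at (.454,-.037). I'll grip the boss.

>>> send_rows:
  translation:
    - [0.001,0.001,0.01]
    - [0.001,0.001,0.028]
    - [0.001,0.001,0.046]
    - [0.001,0.001,0.062]
    - [0.001,0.001,0.076]
    - [0.001,0.001,0.087]
    - [0.001,0.001,0.094]
    - [0.001,0.001,0.098]
    - [0.001,0.001,0.1]
    - [0.001,0.001,0.1]
  delta_rot:
    - [0,0,0]
    - [0,0,0]
    - [0,0,0]
    - [0,0,0]
    - [0,0,0]
    - [0,0,0]
    - [0,0,0]
    - [0,0,0]
    - [0,0,0]
    - [0,0,0]

```text
time: 25.4
tcp_pos: [0.4555, -0.0388, 0.1406]
ee_rot: [-0.0, 1.0, -0.0, -0.0]
ft_force: [0.5, -0.5, 0.4]
grip_width: 0.088
grasp_force: 0.0
```

>>> send_rows:
  translation:
    - [0,0,0]
    - [0,0,0]
    - [0,0,0]
    - [0,0,0]
    - [0,0,0]
    - [0,0,0]
    - [0,0,0]
    - [0,0,0]
    - [0,0,0]
    - [0,0,0]
  delta_rot:
    - [0,0,0]
    - [0,0,0]
    - [0,0,0]
    - [0,0,0]
    - [0,0,0]
    - [0,0,0]
    - [0,0,0]
    - [0,0,0]
    - [0,0,0]
    - [0,0,0]

```text
time: 26.23
tcp_pos: [0.4554, -0.0385, 0.1409]
ee_rot: [0.0, 1.0, 0.0, 0.0]
ft_force: [0.1, 0.3, -0.6]
grip_width: 0.0881
grasp_force: 0.0
```

>>> send_rows:
  translation:
    - [-0.001,-0.001,0.001]
    - [-0.001,-0.001,0.002]
    - [-0.001,-0.001,0.003]
    - [-0.001,-0.001,0.004]
    - [-0.001,-0.001,0.0045]
    - [-0.001,-0.001,0.0045]
    - [-0.001,-0.001,0.0045]
    - [-0.001,-0.001,0.0045]
    - [-0.001,-0.001,0.0045]
    - [-0.001,-0.001,0.0045]
  delta_rot:
    - [0,0,0]
    - [0,0,0]
    - [0,0,0]
    - [0,0,0]
    - [0,0,0]
    - [0,0,0]
    - [0,0,0]
    - [0,0,0]
    - [0,0,0]
    - [0,0,0]

```text
time: 27.07
tcp_pos: [0.4544, -0.0375, 0.1364]
ee_rot: [-0.0, 1.0, 0.0, 0.0]
ft_force: [0.1, -0.3, -0.3]
grip_width: 0.0883
grasp_force: 0.0
```

>>> send_rows:
  translation:
    - [0,0,0]
    - [0,0,0]
    - [0,0,0]
    - [0,0,0]
    - [0,0,0]
    - [0,0,0]
    - [0,0,0]
    - [0,0,0]
    - [0,0,0]
    - [0,0,0]
  delta_rot:
    - [0,0,0]
    - [0,0,0]
    - [0,0,0]
    - [0,0,0]
    - [0,0,0]
    - [0,0,0]
    - [0,0,0]
    - [0,0,0]
    - [0,0,0]
    - [0,0,0]
  hand: -1
  force: 20

```text
time: 27.9
tcp_pos: [0.4544, -0.0375, 0.1364]
ee_rot: [-0.0, 1.0, 0.0, -0.0]
ft_force: [0.2, 0.4, -0.4]
grip_width: 0.0432
grasp_force: 20.0
```

>>> send_rows:
  translation:
    - [0,0,-0.003]
    - [0,0,-0.008]
    - [0,0,-0.015]
    - [0,0,-0.024]
    - [0,0,-0.034]
    - [0,0,-0.044]
    - [0,0,-0.054]
    - [0,0,-0.06]
    - [0,0,-0.06]
    - [0,0,-0.06]
  delta_rot:
    - [0,0,0]
    - [0,0,0]
    - [0,0,0]
    - [0,0,0]
    - [0,0,0]
    - [0,0,0]
    - [0,0,0]
    - [0,0,0]
    - [0,0,0]
    - [0,0,0]

```text
time: 28.73
tcp_pos: [0.4546, -0.0376, 0.1969]
ee_rot: [0.0, 1.0, 0.0, 0.0]
ft_force: [-0.6, 0.4, -2.5]
grip_width: 0.0432
grasp_force: 20.0
```

```bash
python3 -c "
from ov import *
x,y,z=manip.state()['tcp_pos']
ov('w8.png',[(x,y,.05,z-.0215),(.619,-.2255,.0285,.085)],f=1.4)
"
```

```text
28.7333 [ 0.4546 -0.0376  0.1969]
```

View pics/o_w8.png

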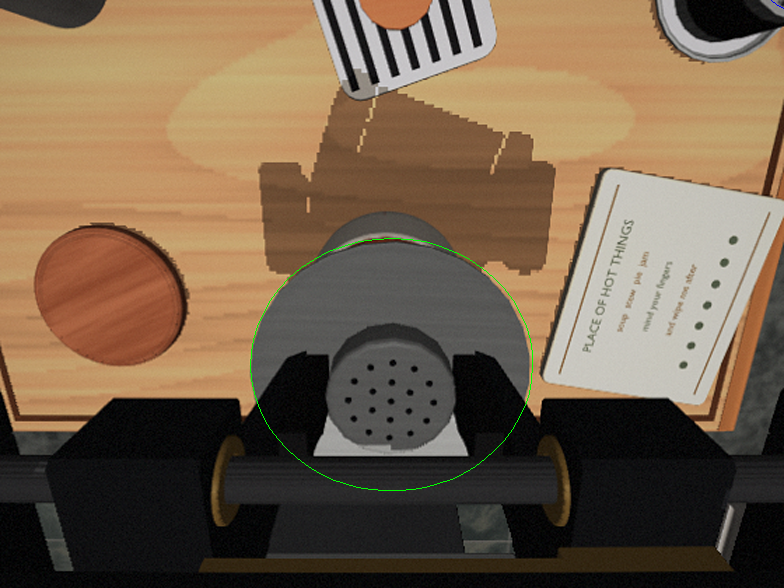

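The plate is held level and matches the circle, with the mug left behind. On to the trivet.

>>> send_rows:
  translation:
    - [-0.001,0.01,0]
    - [-0.003,0.03,0]
    - [-0.005,0.052,0]
    - [-0.008,0.076,0]
    - [-0.01,0.1,0]
    - [-0.013,0.124,0]
    - [-0.015,0.148,0]
    - [-0.017,0.167,0]
    - [-0.018,0.177,0]
    - [-0.018,0.178,0]
  delta_rot:
    - [0,0,0]
    - [0,0,0]
    - [0,0,0]
    - [0,0,0]
    - [0,0,0]
    - [0,0,0]
    - [0,0,0]
    - [0,0,0]
    - [0,0,0]
    - [0,0,0]

```text
time: 29.62
tcp_pos: [0.4358, -0.2174, 0.1959]
ee_rot: [-0.0, 1.0, -0.001, -0.0]
ft_force: [0.8, 0.2, -1.2]
grip_width: 0.0431
grasp_force: 20.0
```

>>> send_rows:
  translation:
    - [0,0,0.01]
    - [0,0,0.028]
    - [0,0,0.048]
    - [0,0,0.068]
    - [0,0,0.086]
    - [0,0,0.102]
    - [0,0,0.114]
    - [0,0,0.122]
    - [0,0,0.126]
    - [0,0,0.127]
  delta_rot:
    - [0,0,0]
    - [0,0,0]
    - [0,0,0]
    - [0,0,0]
    - [0,0,0]
    - [0,0,0]
    - [0,0,0]
    - [0,0,0]
    - [0,0,0]
    - [0,0,0]

```text
time: 30.45
tcp_pos: [0.436, -0.2144, 0.0685]
ee_rot: [-0.001, 1.0, 0.001, -0.001]
ft_force: [-1.1, 0.5, -0.3]
grip_width: 0.043
grasp_force: 20.0
```

>>> send_rows:
  translation:
    - [0,0,0.0005]
    - [0,0,0.001]
    - [0,0,0.0015]
    - [0,0,0.002]
    - [0,0,0.0025]
    - [0,0,0.003]
    - [0,0,0.0035]
    - [0,0,0.0038]
    - [0,0,0.004]
    - [0,0,0.004]
  delta_rot:
    - [0,0,0]
    - [0,0,0]
    - [0,0,0]
    - [0,0,0]
    - [0,0,0]
    - [0,0,0]
    - [0,0,0]
    - [0,0,0]
    - [0,0,0]
    - [0,0,0]

```text
time: 31.28
tcp_pos: [0.4363, -0.2155, 0.0654]
ee_rot: [-0.0, 1.0, 0.0, -0.0]
ft_force: [0.1, -0.0, -0.6]
grip_width: 0.0432
grasp_force: 20.0
```

>>> send_rows:
  translation:
    - [0,0,0.0002]
    - [0,0,0.0004]
    - [0,0,0.0006]
    - [0,0,0.0008]
    - [0,0,0.001]
    - [0,0,0.001]
    - [0,0,0.001]
    - [0,0,0.001]
    - [0,0,0.001]
    - [0,0,0.001]
  delta_rot:
    - [0,0,0]
    - [0,0,0]
    - [0,0,0]
    - [0,0,0]
    - [0,0,0]
    - [0,0,0]
    - [0,0,0]
    - [0,0,0]
    - [0,0,0]
    - [0,0,0]

```text
time: 32.12
tcp_pos: [0.4364, -0.2155, 0.0644]
ee_rot: [0.0, 1.0, 0.0, 0.0]
ft_force: [-0.0, -0.3, -2.1]
grip_width: 0.043
grasp_force: 20.0
```

>>> send_rows:
  translation:
    - [0,0,0.0002]
    - [0,0,0.0004]
    - [0,0,0.0006]
    - [0,0,0.0008]
    - [0,0,0.001]
    - [0,0,0.0012]
    - [0,0,0.0014]
    - [0,0,0.0014]
    - [0,0,0.0014]
    - [0,0,0.0014]
  delta_rot:
    - [0,0,0]
    - [0,0,0]
    - [0,0,0]
    - [0,0,0]
    - [0,0,0]
    - [0,0,0]
    - [0,0,0]
    - [0,0,0]
    - [0,0,0]
    - [0,0,0]

```text
time: 32.95
tcp_pos: [0.4365, -0.2155, 0.0635]
ee_rot: [0.0, 1.0, 0.0, 0.0]
ft_force: [-1.9, 1.9, 5.6]
grip_width: 0.0434
grasp_force: 20.0
```

>>> send_rows:
  translation:
    - [0,0,-0.001]
    - [0,0,-0.001]
    - [0,0,-0.001]
    - [0,0,-0.001]
    - [0,0,-0.001]
    - [0,0,-0.001]
    - [0,0,-0.001]
    - [0,0,-0.001]
    - [0,0,-0.001]
    - [0,0,-0.001]
  delta_rot:
    - [0,0,0]
    - [0,0,0]
    - [0,0,0]
    - [0,0,0]
    - [0,0,0]
    - [0,0,0]
    - [0,0,0]
    - [0,0,0]
    - [0,0,0]
    - [0,0,0]
  hand: 1

```text
time: 33.78
tcp_pos: [0.4364, -0.2155, 0.064]
ee_rot: [0.0, 1.0, 0.0, -0.0]
ft_force: [0.5, -0.6, -0.2]
grip_width: 0.0882
grasp_force: 0.0
```

>>> send_rows:
  translation:
    - [0,0,-0.005]
    - [0,0,-0.015]
    - [0,0,-0.03]
    - [0,0,-0.05]
    - [0,0,-0.075]
    - [0,0,-0.1]
    - [0,0,-0.125]
    - [0,0,-0.145]
    - [0,0,-0.16]
    - [0,0,-0.16]
  delta_rot:
    - [0,0,0]
    - [0,0,0]
    - [0,0,0]
    - [0,0,0]
    - [0,0,0]
    - [0,0,0]
    - [0,0,0]
    - [0,0,0]
    - [0,0,0]
    - [0,0,0]

```text
time: 34.62
tcp_pos: [0.4381, -0.2168, 0.2286]
ee_rot: [0.002, 1.0, 0.0, 0.003]
ft_force: [0.8, -0.5, 0.6]
grip_width: 0.0885
grasp_force: 0.0
```

>>> send_rows:
  translation:
    - [0,-0.012,-0.005]
    - [0.002,-0.034,-0.01]
    - [0.004,-0.06,-0.02]
    - [0.006,-0.088,-0.03]
    - [0.008,-0.116,-0.03]
    - [0.01,-0.144,-0.03]
    - [0.011,-0.17,-0.03]
    - [0.012,-0.19,-0.03]
    - [0.012,-0.2,-0.03]
    - [0.012,-0.2,-0.03]
  delta_rot:
    - [0,0,0]
    - [0,0,0]
    - [0,0,0]
    - [0,0,0]
    - [0,0,0]
    - [0,0,0]
    - [0,0,0]
    - [0,0,0]
    - [0,0,0]
    - [0,0,0]
  hand: 0

```text
time: 35.45
tcp_pos: [0.4474, -0.0133, 0.2531]
ee_rot: [-0.001, 1.0, 0.002, -0.001]
ft_force: [0.4, -0.3, 0.4]
grip_width: 0.0439
grasp_force: 0.0
```

```bash
python3 -c "
from ov import *
ov('w9.png',[(.454,-.037,.040,.112),(.4365,-.2155,.05,.042),(.4355,.149,.05,.034),(.454,-.037,.035,.112)],f=1.4)
"
```

```text
35.45 [ 0.4474 -0.0133  0.2531]
```

View pics/o_w9.png

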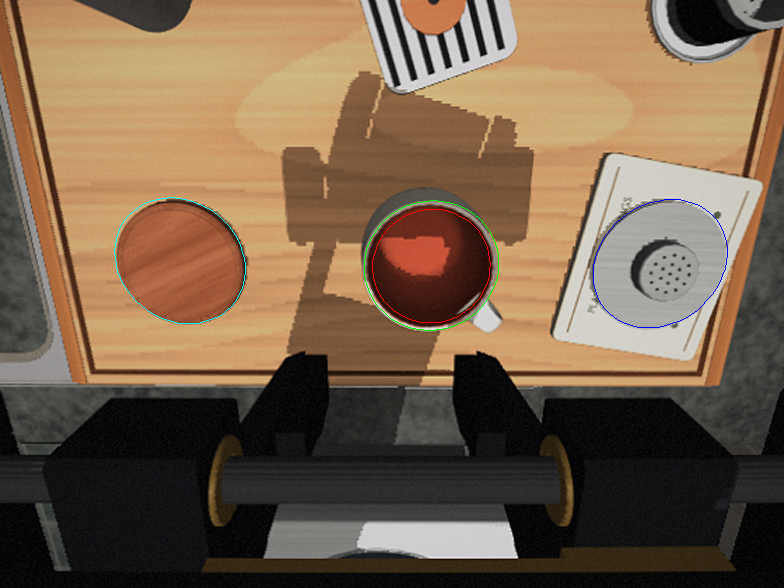

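The plate sits centred on the trivet, wood coaster matches, and the mug's rim is at (.4535,-.0365) with the handle pointing lower right. I'll grip its +y wall.

>>> send_rows:
  translation:
    - [0.003,-0.007,0.005]
    - [0.006,-0.014,0.02]
    - [0.006,-0.014,0.038]
    - [0.006,-0.014,0.056]
    - [0.006,-0.014,0.074]
    - [0.006,-0.014,0.09]
    - [0.006,-0.014,0.098]
    - [0.006,-0.014,0.1]
    - [0.006,-0.014,0.1]
    - [0.006,-0.014,0.1]
  delta_rot:
    - [0,0,0]
    - [0,0,0]
    - [0,0,0]
    - [0,0,0]
    - [0,0,0]
    - [0,0,0]
    - [0,0,0]
    - [0,0,0]
    - [0,0,0]
    - [0,0,0]

```text
time: 36.33
tcp_pos: [0.4549, -0.002, 0.1546]
ee_rot: [0.0, 1.0, -0.0, 0.0]
ft_force: [-0.0, -0.4, 0.2]
grip_width: 0.0442
grasp_force: 0.0
```

>>> send_rows:
  translation:
    - [-0.001,-0.002,0.003]
    - [-0.001,-0.003,0.008]
    - [-0.001,-0.003,0.014]
    - [-0.001,-0.003,0.021]
    - [-0.001,-0.003,0.028]
    - [-0.001,-0.003,0.035]
    - [-0.001,-0.003,0.041]
    - [-0.001,-0.003,0.045]
    - [-0.001,-0.003,0.0465]
    - [-0.001,-0.003,0.0465]
  delta_rot:
    - [0,0,0]
    - [0,0,0]
    - [0,0,0]
    - [0,0,0]
    - [0,0,0]
    - [0,0,0]
    - [0,0,0]
    - [0,0,0]
    - [0,0,0]
    - [0,0,0]

```text
time: 37.17
tcp_pos: [0.4531, 0.0015, 0.107]
ee_rot: [-0.0, 1.0, 0.0, -0.001]
ft_force: [-0.4, 0.7, -0.5]
grip_width: 0.0441
grasp_force: 0.0
```

>>> send_rows:
  translation:
    - [0,0,0]
    - [0,0,0]
    - [0,0,0]
    - [0,0,0]
    - [0,0,0]
    - [0,0,0]
    - [0,0,0]
    - [0,0,0]
    - [0,0,0]
    - [0,0,0]
  delta_rot:
    - [0,0,0]
    - [0,0,0]
    - [0,0,0]
    - [0,0,0]
    - [0,0,0]
    - [0,0,0]
    - [0,0,0]
    - [0,0,0]
    - [0,0,0]
    - [0,0,0]
  hand: -1
  force: 35

```text
time: 38.0
tcp_pos: [0.4535, 0.0015, 0.1077]
ee_rot: [0.0, 1.0, 0.0, 0.0]
ft_force: [0.2, -0.3, 2.6]
grip_width: 0.01
grasp_force: 33.2
```

>>> send_rows:
  translation:
    - [0,0,-0.002]
    - [0,0,-0.005]
    - [0,0,-0.01]
    - [0,0,-0.016]
    - [0,0,-0.024]
    - [0,0,-0.032]
    - [0,0,-0.038]
    - [0,0,-0.04]
    - [0,0,-0.04]
    - [0,0,-0.04]
  delta_rot:
    - [0,0,0]
    - [0,0,0]
    - [0,0,0]
    - [0,0,0]
    - [0,0,0]
    - [0,0,0]
    - [0,0,0]
    - [0,0,0]
    - [0,0,0]
    - [0,0,0]

```text
time: 38.83
tcp_pos: [0.4533, 0.0015, 0.1476]
ee_rot: [0.0, 1.0, 0.0, 0.0]
ft_force: [0.3, -0.6, -2.2]
grip_width: 0.0102
grasp_force: 33.0
```

```bash
python3 -c "
from ov import *
x,y,z=manip.state()['tcp_pos']
print(manip.state()['wrist_torque'])
ov('w10.png',[(x,y-.0375,.040,z+.004),(x,y-.0375,.035,z+.004)],f=1.4)
snap('scene','s10.png')
a=cv2.resize(cv2.imread('pics/o_w10.png')[150:520,150:650],(500,370));b=cv2.resize(cv2.imread('pics/s10.png')[150:335,230:380],(300,370))
cv2.imwrite('pics/c10.png',np.hstack([a,b]))
"
```

```text
[0.0684 0.0192 0.008 ]
38.8333 [0.4533 0.0015 0.1476]
```

View pics/c10.png

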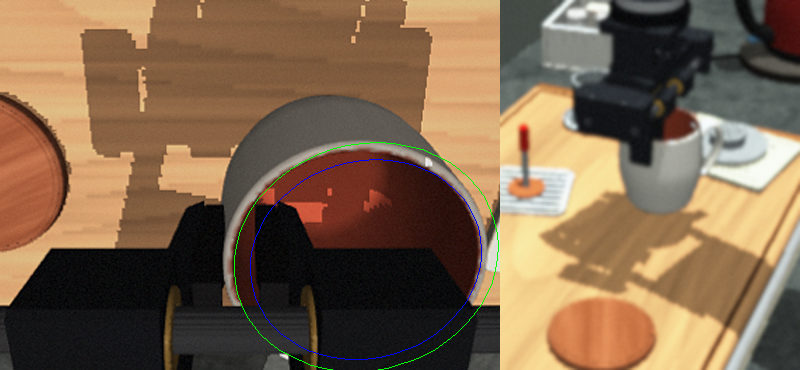

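The mug hangs from the grip nearly upright with its axis ≈35 mm to −y of the TCP; press and plate stand well in the scene view. I'll carry it to the wood coaster.

>>> send_rows:
  translation:
    - [-0.001,-0.008,0]
    - [-0.003,-0.026,0]
    - [-0.005,-0.05,0]
    - [-0.008,-0.075,0]
    - [-0.01,-0.1,0]
    - [-0.013,-0.125,0]
    - [-0.015,-0.15,0]
    - [-0.017,-0.17,0]
    - [-0.018,-0.18,0]
    - [-0.018,-0.1825,0]
  delta_rot:
    - [0,0,0]
    - [0,0,0]
    - [0,0,0]
    - [0,0,0]
    - [0,0,0]
    - [0,0,0]
    - [0,0,0]
    - [0,0,0]
    - [0,0,0]
    - [0,0,0]

```text
time: 39.77
tcp_pos: [0.4346, 0.1856, 0.1472]
ee_rot: [-0.0, 1.0, 0.001, -0.0]
ft_force: [-0.1, 0.1, -2.6]
grip_width: 0.0098
grasp_force: 33.0
```

>>> send_rows:
  translation:
    - [0,0,0.003]
    - [0,0,0.007]
    - [0,0,0.011]
    - [0,0,0.015]
    - [0,0,0.018]
    - [0,0,0.02]
    - [0,0,0.021]
    - [0,0,0.022]
    - [0,0,0.022]
    - [0,0,0.022]
  delta_rot:
    - [0,0,0]
    - [0,0,0]
    - [0,0,0]
    - [0,0,0]
    - [0,0,0]
    - [0,0,0]
    - [0,0,0]
    - [0,0,0]
    - [0,0,0]
    - [0,0,0]

```text
time: 40.6
tcp_pos: [0.4354, 0.184, 0.1256]
ee_rot: [-0.0, 1.0, 0.0, 0.0]
ft_force: [-0.6, -0.5, -1.4]
grip_width: 0.01
grasp_force: 33.0
```

```bash
python3 -c "
from ov import *
x,y,z=manip.state()['tcp_pos'];print(x,y,z)
c=(x,y-.035,z-.0407)
for cam in('scene','top','wrist'):
  M=eyes.camera_model(cam);snap(cam,'f_'+cam+'.png')
  for d in eyes.mark_of(cam,'mug_center')[:2]: print(cam,d['conf'],d['location'],proj(cam,c,M),at_z(cam,d['location'],c[2],M))
  for d in eyes.outline_of(cam,'mug_center')[:1]:
    ys,xs=np.where(d['mask']);print('mask',d['conf'],xs.min(),xs.max(),ys.min(),ys.max())
  for h in (z+.0043,z-.0857):
   P=np.array([proj(cam,(c[0]+.04*np.cos(t),c[1]+.04*np.sin(t),h),M) for t in np.linspace(0,6.28,60)]);print(' pred',P.min(0),P.max(0))
"
```

```text
0.43543195310916155 0.1839721582613451 0.12561571488847387
scene 0.76 [282.5, 290.4] [278.8141 290.7652] [0.43   0.1453 0.0849]
mask 0.67 257 317 260 322
 pred [255.4614 256.8538] [302.1144 283.9578]
 pred [256.772  296.7073] [300.9726 325.5801]
top 0.64 [214.2, 252.8] [212.9741 251.591 ] [0.4327 0.146  0.0849]
mask 0.78 203 233 233 273
 pred [191.3379 233.1048] [227.4702 269.4852]
 pred [199.6904 235.3324] [232.7988 268.6665]
wrist 0.55 [340.1, 251.5] [342.8592 251.6345] [0.4355 0.1505 0.0849]
mask 0.68 265 455 175 362
 pred [268.202  208.9417] [457.2737 372.6078]
 pred [272.119  164.5819] [389.5774 274.5353]
```

All three cameras put the mug within 4 mm of the target. Lowering.

>>> send_rows:
  translation:
    - [0,0,0.0008]
    - [0,0,0.0016]
    - [0,0,0.0024]
    - [0,0,0.0032]
    - [0,0,0.0038]
    - [0,0,0.0042]
    - [0,0,0.0045]
    - [0,0,0.0045]
    - [0,0,0.0045]
    - [0,0,0.0045]
  delta_rot:
    - [0,0,0]
    - [0,0,0]
    - [0,0,0]
    - [0,0,0]
    - [0,0,0]
    - [0,0,0]
    - [0,0,0]
    - [0,0,0]
    - [0,0,0]
    - [0,0,0]

```text
time: 41.88
tcp_pos: [0.4354, 0.184, 0.1211]
ee_rot: [-0.0, 1.0, 0.0, 0.0]
ft_force: [0.7, 0.3, -2.0]
grip_width: 0.01
grasp_force: 33.0
```

>>> send_rows:
  translation:
    - [0,0,0.0002]
    - [0,0,0.0004]
    - [0,0,0.0006]
    - [0,0,0.0008]
    - [0,0,0.001]
    - [0,0,0.0012]
    - [0,0,0.0012]
    - [0,0,0.0012]
    - [0,0,0.0012]
    - [0,0,0.0012]
  delta_rot:
    - [0,0,0]
    - [0,0,0]
    - [0,0,0]
    - [0,0,0]
    - [0,0,0]
    - [0,0,0]
    - [0,0,0]
    - [0,0,0]
    - [0,0,0]
    - [0,0,0]

```text
time: 42.72
tcp_pos: [0.4354, 0.184, 0.1198]
ee_rot: [-0.0, 1.0, 0.0, 0.0]
ft_force: [-0.3, -0.1, -2.0]
grip_width: 0.01
grasp_force: 33.0
```

>>> send_rows:
  translation:
    - [0,0,0.0002]
    - [0,0,0.0004]
    - [0,0,0.0006]
    - [0,0,0.0008]
    - [0,0,0.001]
    - [0,0,0.0012]
    - [0,0,0.0014]
    - [0,0,0.0015]
    - [0,0,0.0015]
    - [0,0,0.0015]
  delta_rot:
    - [0,0,0]
    - [0,0,0]
    - [0,0,0]
    - [0,0,0]
    - [0,0,0]
    - [0,0,0]
    - [0,0,0]
    - [0,0,0]
    - [0,0,0]
    - [0,0,0]

```text
time: 43.55
tcp_pos: [0.436, 0.1845, 0.1196]
ee_rot: [-0.0, 1.0, 0.0, 0.001]
ft_force: [-3.5, 2.2, 10.0]
grip_width: 0.0103
grasp_force: 33.4
```

Contact. I'll back off 1.2 mm while opening, then rise straight up.

>>> send_rows:
  translation:
    - [0,0,-0.001]
    - [0,0,-0.0012]
    - [0,0,-0.0012]
    - [0,0,-0.0012]
    - [0,0,-0.0012]
    - [0,0,-0.0012]
    - [0,0,-0.0012]
    - [0,0,-0.0012]
    - [0,0,-0.0012]
    - [0,0,-0.0012]
  delta_rot:
    - [0,0,0]
    - [0,0,0]
    - [0,0,0]
    - [0,0,0]
    - [0,0,0]
    - [0,0,0]
    - [0,0,0]
    - [0,0,0]
    - [0,0,0]
    - [0,0,0]
  hand: 0

```text
time: 44.38
tcp_pos: [0.4353, 0.184, 0.1195]
ee_rot: [0.0, 1.0, 0.0, -0.0]
ft_force: [0.4, 1.1, 0.1]
grip_width: 0.044
grasp_force: 0.0
```

>>> send_rows:
  translation:
    - [0,0,-0.004]
    - [0,0,-0.01]
    - [0,0,-0.02]
    - [0,0,-0.035]
    - [0,0,-0.055]
    - [0,0,-0.08]
    - [0,0,-0.105]
    - [0,0,-0.13]
    - [0,0,-0.15]
    - [0,0,-0.15]
  delta_rot:
    - [0,0,0]
    - [0,0,0]
    - [0,0,0]
    - [0,0,0]
    - [0,0,0]
    - [0,0,0]
    - [0,0,0]
    - [0,0,0]
    - [0,0,0]
    - [0,0,0]

```text
time: 45.22
tcp_pos: [0.4377, 0.1844, 0.2753]
ee_rot: [-0.001, 1.0, 0.0, 0.005]
ft_force: [0.8, 0.6, 1.4]
grip_width: 0.0439
grasp_force: 0.0
```

>>> send_rows:
  translation:
    - [0.01,0.015,-0.01]
    - [0.025,0.045,-0.03]
    - [0.04,0.08,-0.05]
    - [0.055,0.115,-0.07]
    - [0.068,0.15,-0.09]
    - [0.08,0.185,-0.11]
    - [0.088,0.215,-0.125]
    - [0.09,0.24,-0.13]
    - [0.09,0.25,-0.13]
    - [0.09,0.25,-0.13]
  delta_rot:
    - [0,0,0]
    - [0,0,0]
    - [0,0,0]
    - [0,0,0]
    - [0,0,0]
    - [0,0,0]
    - [0,0,0]
    - [0,0,0]
    - [0,0,0]
    - [0,0,0]

```text
time: 46.05
tcp_pos: [0.5252, -0.0679, 0.3989]
ee_rot: [-0.0, 1.0, -0.002, -0.0]
ft_force: [1.0, -0.2, -0.7]
grip_width: 0.0443
grasp_force: 0.0
```

```bash
python3 -c "
from look import *
T=dict(press_grip=.092,chamber_center=.055,spreader_boss=.0495,mug_center=.079)
G=dict(press_grip=(.616,-.041),chamber_center=(.619,-.225),spreader_boss=(.4365,-.215),mug_center=(.4355,.149))
for cam in('wrist','scene','top'):
  M=eyes.camera_model(cam);snap(cam,'e_'+cam+'.png')
  for n,z in T.items():
    for d in eyes.mark_of(cam,n)[:1]: print(cam,n,round(d['conf'],2),at_z(cam,d['location'],z,M)[:2]-G[n])
  if cam=='wrist':
    m=(cv2.cvtColor(cv2.imread('pics/e_wrist.png'),cv2.COLOR_BGR2HSV)).astype(int)
    red=((m[...,0]<5)|(m[...,0]>174))&(m[...,1]>130)&(np.arange(420)[:,None]<330)
    q=cv2.connectedComponentsWithStats(red.astype(np.uint8));
    for st,ce in zip(q[2][1:],q[3][1:]):
      if st[4]>60: print(st,at_z(cam,ce,.124,M))
    c=proj(cam,(.4355,.149,.124),M);print('exp rim centre',c)
print(manip.state()['time'],manip.state()['tcp_pos'])
"
```

```text
wrist press_grip 0.95 [0.0008 0.0007]
wrist chamber_center 0.91 [-0.0044 -0.0036]
wrist spreader_boss 0.73 [-0.0013  0.0005]
wrist mug_center 0.8 [ 0.0021 -0.001 ]
[251  85  10  10  83] [ 0.615  -0.0413  0.124 ]
[ 91 212  19  19  96] [0.4573 0.1631 0.124 ]
[556 222   4  27  61] [ 0.4346 -0.4351  0.124 ]
[ 87 225  15  25  84] [0.4338 0.1739 0.124 ]
[118 230  13  15  66] [0.4321 0.1366 0.124 ]
[104 245  19  17  95] [0.4099 0.1552 0.124 ]
exp rim centre [113.7285 235.387 ]
scene press_grip 0.67 [ 0.0007 -0.0103]
scene chamber_center 0.65 [ 0.0002 -0.0051]
scene spreader_boss 0.86 [-0.0031 -0.0007]
scene mug_center 0.9 [-0.0028 -0.0011]
top spreader_boss 0.71 [0.0108 0.0023]
top mug_center 0.7 [-0.0025 -0.0043]
46.8 [ 0.5254 -0.066   0.3995]
```

```bash
python3 -c "
from h import *
print(manip.close_job())"
```

```text
the job is handed in; nothing more can be done
None
```

The tower is taken apart in the order asked and the job is handed in at about 47 s; the verdict wasn't shown. The last camera check put the press, chamber, plate and mug within about 5 mm of their places in the wrist view, with a few noisier fixes up to 11 mm in the other two views. Nothing tipped, and I kept clear of the white jar.

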